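# Tip a bored plate out of its flush nest and lay it in the tray

## Robot

A 6-joint arm with a two-finger parallel gripper is mounted at the origin on a cart in front of the work surface, level with it; the furniture and walls round the work are solid. World frame = base frame: x ahead of the robot, y to its left, z up, the work surface at z = 0. Lengths are in mm, angles in rad, forces in N, time in s.
With the tool pointing down it reaches from about 300 to 750 mm from the base axis. Payload 8.5 kg.
Tool frame: the origin (TCP) lies at the very end of the fingers, on their centre line; the grasp point (between the pads) lies 19 mm behind it; z points along the fingers, y is the direction in which the jaws open and shut (so a half turn about z gives the same grasp; the last joint's range is limited). The gripper opens to 85 mm and grips with 20 to 120 N. Pads are 22 mm wide; open, the fingers measure 114 mm over their backs; the gripper's body (76 mm by 85 mm) begins 54 mm behind the grasp point. The pads swing forward as they close: fully open they stand 13 mm farther back than shut.
Start: joints at [1.04, 0.381, 1.297, -0, 1.464, -0.215], TCP at [170.808, 522.786, 231.322] pointing down, gripper open.
Joint ranges: [-3.11, 3.11], [-0.89, 2.33], [0.22, 2.48], [-1.42, 4.56], [0.17, 2.85], [-2.88, 2.88]. Speed limits (rad/s): [2.39, 2.39, 3.14, 3.14, 3.14, 3.14].

## Interface

Orientations are given as a rotation vector (axis times angle).
In Python, from workcell import bot, viewer, job gives the robot as it stands.
- The arm moves only by the tool step_arm, never from a script. Its argument "increments" is a list of rows, each a list of 7 numbers: the finger opening in m, from 0 to 0.0854, then the shift along the tool's x, y, z in m, then the turn, a rotation vector about the tool's x, y, z in degrees. In form: [[gripper, tx, ty, tz, wx, wy, wz], ...]. A call has 1 to 10 rows; each row shifts and turns the commanded pose from where the row before left it, along the tool's axes as they then stand; what a row does not reach is not made up. A row lasts 1/8 s, in which the tool goes at most 62.5 mm and 10.7 degrees, less where a joint would pass 70% of its speed; a pose out of reach is approached as far as the arm can. A call with a gripper value outside its range is refused whole. The fingers move at their own pace and stop on an object; "grip_force" is the grip in N (left out, the last holds). Time passes only in rows, so rows that do not move let the fingers close. It gives the time, the measured TCP pose, the force and the opening at its end, in the units of the state.
- bot.state(): the state, without advancing time (a new reading comes with each control period).
- viewer.camera(name): name is "scene" or "side" or "wrist"; returns the picture (420x560x3 uint8, blue, green, red); there is no depth.
- viewer.camera_params(name): a dict with "intrinsics" (3x3 intrinsics, pixels), "T" (4x4, takes a point from camera to world coordinates). Camera axes: x right, y up, looking along -z (the intrinsics and any distortion apply to the point x, -y, -z); pixel columns grow to the right and rows downward; lengths in mm; the calibration is good to about 2 mm. A picture is of the moment at which its call begins: read the wrist's pose just before it. camera_params takes no time and is no camera call; for the wrist camera it gives the pose at the moment of the call.
- job.close_job(): hands the job in, once; it reports no verdict.
The state is a dict: "time_s": time; "joint_pos": joint angles; "joint_vel": joint speeds; "effort": joint torques, N m; "ee_pos": TCP position; "tool_rot": TCP orientation; "force": force on the tool from outside, world axes, zero at the start; "moment": the same for the moment, N m; "grip_width": finger opening in mm.
Only numpy, scipy, OpenCV 4.12 (cv2) and the standard library are available. Lean on these libraries where they do the work, as an engineer would, in place of code of your own. Each camera call takes 0.05 s, during which the arm holds its last target. There are 200 camera calls.

## Task

Two flush-fitting nests stand on the bench, each holding a steel plate. Free the plate with the one large round hole: press down its end at the nest's notched side so that the other end tips up and stays up, then take it by the raised end and set it down flat in the shallow grey tray, without dropping it in and without disturbing the plate in the other nest.

Things in the scene. Friction and masses are not known exactly. Their poses are not given: they have to be found in the camera images.
- bore_plate: Plate to free: steel, 90 x 50 x 8 mm (x, y, z), 0.2 kg, 28 mm hole in its middle; origin at the centre of its underside. Starts flush in bore_nest, axes parallel, 1.5 mm gaps. Pressed at nest x = 25 to 40 mm with 3 to 6 N it tips up to 23 degrees and stays; there its top then stands about 25 mm above the bench. Pinch it across y at nest x = -35 mm, fingertips 3 mm above the nest.
- bore_nest: Fixed dark steel block, 130 x 82 x 36 mm (x, y, z); origin at the centre of its underside, on the bench. Pocket 93 x 53 mm, centred. The +x end wall has a 34 mm wide notch, the -x end wall none. The plate lies on a black tipping floor (top at z = 28 mm) with a stiff hinge along y under the middle: the +x end sinks into a pit, the -x end rises, its underside to 44 mm; never the other way.
- cover_plate: Bystander to leave alone: steel plate of the same size, 90 x 50 x 8 mm, without the large hole, with four small dark screw holes near its corners; lies in a nest of the same form. Origin at the centre of its underside.
- tray: Fixed shallow tray of grey painted sheet metal, 160 x 220 mm (its x, y), floor at 10 mm and rim at 20 mm above the bench, walls 4 mm thick, open above. Origin at the centre of its underside, on the bench.
There are look-alikes about, which are no part of the job. Leave any green look-alike of the bore_plate alone.

How it is judged (in metres and radians):
On the way, in this order (a step that is already met when the one before it is completed fails the run):
1. the bored plate stands tipped up by at least 14 degrees, still in its nest (angle between the z axis of bore_plate and the z axis of bore_nest, either way round above 0.25 rad and horizontal distance between bore_plate and bore_nest below 0.012 m and z of bore_plate in the frame of bore_nest below 0.034 m), for 0.2 s.
2. the bored plate is lowered into the tray while still held (x of bore_plate in the frame of tray between -0.075 and 0.075 m and y of bore_plate in the frame of tray between -0.105 and 0.105 m and z of bore_plate in the frame of tray below 0.06 m and contact force between the fingers and bore_plate above 1 N), for 0.1 s.
At the end, for the whole second after the job is handed in: The bored plate lies flat (within 10 degrees, either face up) and at rest inside the tray, its centre within 65 mm (tray x) and 90 mm (tray y) of the tray's centre, on the tray's floor; the other plate is still in its nest, within 15 mm of where it was (x of bore_plate in the frame of tray between -0.065 and 0.065 m and y of bore_plate in the frame of tray between -0.09 and 0.09 m and z of bore_plate in the frame of tray below 0.024 m and angle between the z axis of bore_plate and the z axis of tray, either way round below 0.17 rad and linear speed of bore_plate below 0.02 m/s and distance of cover_plate from where it was at the start of the episode below 0.015 m); the robot touches nothing.
It fails at once if the other plate is tipped by more than 8 degrees or moved by more than 15 mm (angle between cover_plate's own z axis and vertical above 0.14 rad or distance of cover_plate from where it was at the start of the episode above 0.015 m).
It also fails if it takes over 40 s, if anything falls off the work surface, if the arm or the gripper's body presses on something with over 40 N, if the wrist force passes 120 N, or if a joint passes its speed limit or range.

## Working session

There is one attempt and no reset: what is moved stays moved. The work goes in short steps, Python scripts to look and compute and a tool call to move; the robot and the scene stay as the last step left them, time stands still between calls to the robot, and variables do not carry over. Pictures are saved under pics/ and viewed, about 8 in all and at most 12, crops included, and the job is handed in when it is done.

Besides the shell and the picture viewer there is one more tool, called after ">>>" as name(argument=value, ...), one argument or row to a line, values as JSON. step_arm: Moves the arm, as the interface text tells. Its arguments: {"type":"object","properties":{"increments":{"type":"array"},"grip_force":{"type":"number"}},"required":["increments"]}

```bash
mkdir -p pics; ls
python3 - <<'E'
from workcell import bot, viewer, job
import cv2,numpy as np
a=viewer.camera("scene");b=viewer.camera("side");w=viewer.camera("wrist")
for n,i in zip(("scene","side","wrist"),(a,b,w)):
    cv2.imwrite(f"pics/{n}0.png",i); p=viewer.camera_params(n); print(n,np.round(p["T"],3).tolist(),np.round(p["intrinsics"],1).tolist(),[k for k in p])
s=bot.state();print(s)
E
```

```text
pics
scene [[-0.905, 0.275, -0.326, 238.45], [-0.426, -0.564, 0.708, 419.571], [0.011, 0.779, 0.627, 596.946], [0.0, 0.0, 0.0, 1.0]] [[398.9, 0.0, 279.3], [0.0, 398.9, 207.1], [0.0, 0.0, 1.0]] ['intrinsics', 'T']
side [[-0.993, 0.062, -0.103, 403.73], [-0.12, -0.47, 0.874, 556.698], [0.006, 0.881, 0.474, 467.349], [0.0, 0.0, 0.0, 1.0]] [[422.9, 0.0, 284.2], [0.0, 422.9, 211.6], [0.0, 0.0, 1.0]] ['intrinsics', 'T']
wrist [[0.311, -0.913, -0.265, 103.337], [0.95, 0.298, 0.088, 543.692], [-0.002, -0.28, 0.96, 372.583], [0.0, 0.0, 0.0, 1.0]] [[298.9, 0.0, 269.0], [0.0, 298.9, 209.3], [0.0, 0.0, 1.0]] ['intrinsics', 'T']
{'time_s': 0.15, 'joint_pos': array([ 1.03973556e+00,  3.81114451e-01,  1.29803081e+00,  3.12555746e-05,
        1.46361384e+00, -2.15290371e-01]), 'joint_vel': array([-2.77164981e-05, -1.32344551e-03, -3.39301180e-03,  1.60369926e-03,
       -4.39262244e-04,  9.36524702e-04]), 'effort': array([ 2.81529508e-03, -4.48620450e+01, -2.31344604e+01, -1.76554845e-04,
        3.78654920e-03, -3.41993101e-06]), 'ee_pos': array([170.68037741, 522.62122443, 230.83312991]), 'tool_rot': array([-4.93886538e-01, -3.10206771e+00,  1.68810212e-03]), 'force': array([-0.09121565,  0.39894178, -0.78452306]), 'moment': array([-0.02517026, -0.02732519,  0.0723436 ]), 'grip_width': 85.53589580248664}
```

View pics/scene0.png

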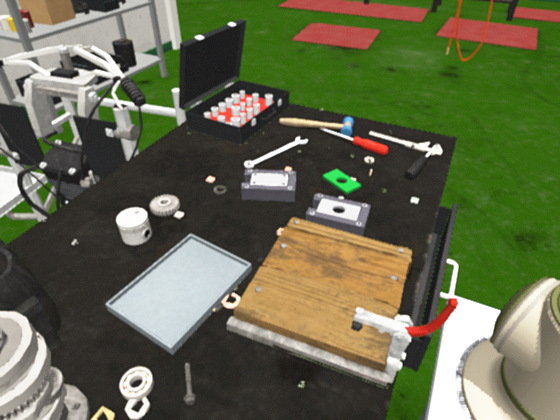

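View pics/side0.png

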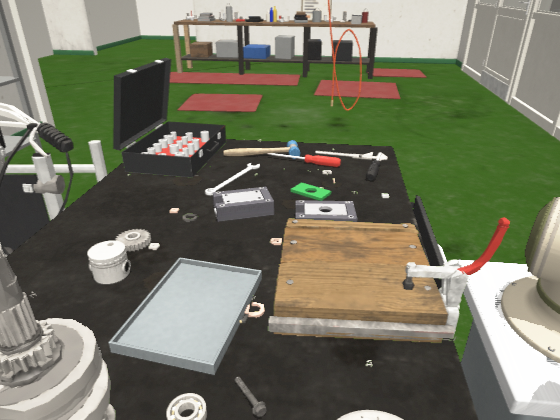

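The scene picture shows two nests: the one with a bored plate at (338,212) and the cover plate's nest at (270,184). The green look-alike is at (341,181) and the grey tray at (182,290). In the side view they are at (325,210), (243,203), (311,191) and (190,312). I choose the bored nest at (338,212) and will check it in a crop.

```bash
cat > h.py <<'E'
import numpy as np,cv2
from workcell import bot,viewer,job
def ray(n,uv,z,P=None):
    p=P or viewer.camera_params(n);K=np.array(p["intrinsics"]);T=np.array(p["T"])
    uv=np.atleast_2d(np.array(uv,float))
    d=np.c_[(uv[:,0]-K[0,2])/K[0,0],-(uv[:,1]-K[1,2])/K[1,1],-np.ones(len(uv))]@T[:3,:3].T
    t=(z-T[2,3])/d[:,2]
    return T[:3,3]+d*t[:,None]
E
python3 - <<'E'
from h import *
a=cv2.imread("pics/scene0.png");b=cv2.imread("pics/side0.png")
c=cv2.resize(a[160:250,230:380],None,fx=5,fy=5,interpolation=cv2.INTER_CUBIC)
cv2.imwrite("pics/c1.png",c)
c=cv2.resize(b[175:225,200:365],None,fx=4.8,fy=4.8,interpolation=cv2.INTER_CUBIC)
cv2.imwrite("pics/c2.png",c)
print(ray("scene",[(339,210),(270,181)],36),ray("side",[(325,210),(243,198)],36))
print(ray("scene",[(109,300),(187,237),(251,268),(174,347)],20))
E
```

```text
[[ 405.99102859 -262.14956879   36.        ]
 [ 593.64245115 -295.09729927   36.        ]] [[ 410.74267256 -257.91064367   36.        ]
 [ 598.86987143 -291.90889606   36.        ]]
[[698.35816897 139.87241738  20.        ]
 [670.03597921 -55.54198395  20.        ]
 [507.4122295  -37.08769176  20.        ]
 [537.65250579 165.83820726  20.        ]]
```

View pics/c1.png

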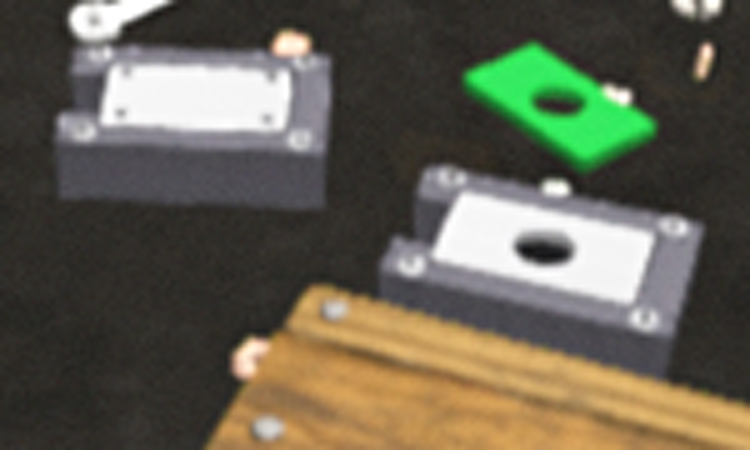

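The crop confirms it: the bored plate (hole at scene (339,209)) is in the right-hand nest, whose notch is on the image left. The cover plate with four screw holes is in the left-hand nest, and the green plate lies loose.

Run:
```python
from h import *
s=np.array([(410,263),(450,177),(645,317),(673,227)])/5+[230,160]
P=ray("scene",s,36);print(P.round(1),P.mean(0));v=(P[0]+P[1]-P[2]-P[3]);print("yaw",np.degrees(np.arctan2(v[1],v[0])))
def line(n,uv):
    a=ray(n,uv,0)[0];c=np.array(viewer.camera_params(n)["T"])[:3,3];d=a-c;return c,d/np.linalg.norm(d)
def tri(u,w):
    A=np.zeros((3,3));B=np.zeros(3)
    for c,d in(line("scene",u),line("side",w)):
        M=np.eye(3)-np.outer(d,d);A+=M;B+=M@c
    return np.linalg.solve(A,B)
print("board",tri((292,217),(283,221)),tri((412,248),(418,228)))
# bright grey tray masks
for n in("scene","side"):
    im=cv2.imread(f"pics/{n}0.png");hsv=cv2.cvtColor(im,cv2.COLOR_BGR2HSV)
    m=cv2.inRange(hsv,(85,15,110),(125,80,255))
    c=[k for k in cv2.findContours(m,0,2)[0] if cv2.contourArea(k)>4000]
    for k in c:
        q=cv2.approxPolyDP(k,12,True)[:,0];print(n,q.tolist(),ray(n,q,20).round().tolist())
    m=cv2.inRange(hsv,(0,0,190),(180,30,255))
    for k in cv2.findContours(m,0,2)[0]:
        if 300<cv2.contourArea(k)<1500: r=cv2.minAreaRect(k);bp=ray(n,cv2.boxPoints(r),36);print("plate?",r,ray(n,r[0],36).round(1))
```

```text
[[ 456.8 -227.3   36. ]
 [ 463.2 -294.1   36. ]
 [ 352.8 -237.6   36. ]
 [ 359.1 -303.3   36. ]] [ 407.97382864 -265.58500809   36.        ]
yaw 5.353888124803184
board [ 493.63072933 -198.487994     34.0381009 ] [ 231.35133825 -188.41139453   50.4884608 ]
scene [[192, 234], [106, 303], [172, 353], [250, 266]] [[666.0, -68.0, 20.0], [698.0, 147.0, 20.0], [534.0, 176.0, 20.0], [512.0, -41.0, 20.0]]
plate? ((479.698974609375, 403.7773132324219), (58.212623596191406, 23.521167755126953), 50.52754211425781) [[91.2 60.7 36. ]]
plate? ((135.5, 392.5), (51.0, 31.0), 90.0) [[534.6 254.8  36. ]]
plate? ((332.9525146484375, 358.2554626464844), (122.08769989013672, 7.689218997955322), 19.98310661315918) [[299.4  83.9  36. ]]
plate? ((25.705425262451172, 373.3641357421875), (22.46843910217285, 82.22274780273438), 29.953611373901367) [[698.7 301.7  36. ]]
plate? ((15.5, 344.0), (66.0, 31.0), 90.0) [[754.8 275.1  36. ]]
plate? ((384.64068603515625, 320.2602233886719), (61.496788024902344, 24.56964111328125), 19.09349250793457) [[244.5 -18.4  36. ]]
plate? ((537.1589965820312, 298.4026794433594), (
[... 2072 characters left out ...]
632.4   36. ]]
plate? ((19.15243911743164, 115.62804412841797), (41.080528259277344, 22.859329223632812), 6.340191841125488) [[1552.1 -850.3   36. ]]
plate? ((320.6393737792969, 41.03278350830078), (29.695722579956055, 18.65036392211914), 84.80557250976562) [[  558.9 -3357.1    36. ]]
plate? ((276.0, 40.0), (28.0, 54.0), 90.0) [[  948.3 -3366.7    36. ]]
plate? ((212.5, 38.5), (27.0, 47.0), 90.0) [[ 1521.1 -3383.1    36. ]]
plate? ((525.1275024414062, 73.3892593383789), (105.08219909667969, 36.37906265258789), 79.99201965332031) [[ -638.1 -2027.     36. ]]
plate? ((27.437034606933594, 61.017024993896484), (127.94979858398438, 6.261817932128906), 74.87599182128906) [[ 2319.3 -1993.1    36. ]]
```

Bored nest: centre about (409,-264), yaw +5.4° with +x (the notch) pointing away from the robot. Tray: centre about (602,53). I choose this nest and plan the approach.

```bash
cat >> h.py <<'E'
from scipy.spatial.transform import Rotation as R
def down(yaw): # tool z down, tool x at world yaw (deg)
    c,s=np.cos(np.radians(yaw)),np.sin(np.radians(yaw))
    return R.from_matrix(np.array([[c,s,0],[s,-c,0],[0,0,-1]]))
def rows(p0,R0,targets,g):  # targets: (pos, rotation, nrows)
    p,r=np.array(p0,float),R0
    for q,rq,n in targets:
        d=(np.array(q,float)-p)/n;w=(r.inv()*rq).as_rotvec()/n
        for i in range(n):
            print([g]+np.round(r.inv().apply(d)/1000,4).tolist()+np.round(np.degrees(w),2).tolist(),",",sep="")
            r=r*R.from_rotvec(w)
        p=np.array(q,float)
def now():
    s=bot.state();return s["ee_pos"],R.from_rotvec(s["tool_rot"])
E
python3 - <<'E'
from h import *
p,r=now()
t=down(5.4); w=(r.inv()*t).as_rotvec(True);print(w)
m=r*R.from_rotvec(w*0.4,degrees=True)
rows(p,r,[((480,70,260),m,10),((425,-262,190),t,10)],0.0854)
E
```

```text
[-4.03089509e-02  8.41034230e-02  1.56507473e+02]
[0.0854, -0.0435, -0.0334, -0.0029, -0.0, 0.0, 6.26],
[0.0854, -0.0468, -0.0285, -0.0029, -0.0, 0.0, 6.26],
[0.0854, -0.0497, -0.0232, -0.0029, -0.0, 0.0, 6.26],
[0.0854, -0.0519, -0.0177, -0.0029, -0.0, 0.0, 6.26],
[0.0854, -0.0535, -0.0119, -0.0029, -0.0, 0.0, 6.26],
[0.0854, -0.0545, -0.006, -0.0029, -0.0, 0.0, 6.26],
[0.0854, -0.0548, -0.0, -0.0029, -0.0, 0.0, 6.26],
[0.0854, -0.0545, 0.006, -0.0029, -0.0, 0.0, 6.26],
[0.0854, -0.0535, 0.0119, -0.0029, -0.0, 0.0, 6.26],
[0.0854, -0.0519, 0.0176, -0.0029, -0.0, 0.0, 6.26],
[0.0854, -0.0319, -0.0108, 0.007, -0.0, 0.01, 9.39],
[0.0854, -0.0332, -0.0054, 0.007, -0.0, 0.01, 9.39],
[0.0854, -0.0337, 0.0, 0.007, -0.0, 0.01, 9.39],
[0.0854, -0.0332, 0.0055, 0.007, -0.0, 0.01, 9.39],
[0.0854, -0.0318, 0.0109, 0.007, -0.0, 0.01, 9.39],
[0.0854, -0.0296, 0.0159, 0.007, -0.0, 0.01, 9.39],
[0.0854, -0.0266, 0.0205, 0.007, -0.0, 0.01, 9.39],
[0.0854, -0.0229, 0.0246, 0.007, -0.0, 0.01, 9.39],
[0.0854, -0.0186, 0.028, 0.007, -0.0, 0.01, 9.39],
[0.0854, -0.0138, 0.0307, 0.007, -0.0, 0.01, 9.39],
```

>>> step_arm(
  increments=[
    [0.0854,-0.0435,-0.0334,-0.003,0,0,6.26],
    [0.0854,-0.0468,-0.0285,-0.003,0,0,6.26],
    [0.0854,-0.0497,-0.0232,-0.003,0,0,6.26],
    [0.0854,-0.0519,-0.0177,-0.003,0,0,6.26],
    [0.0854,-0.0535,-0.0119,-0.003,0,0,6.26],
    [0.0854,-0.0545,-0.006,-0.003,0,0,6.26],
    [0.0854,-0.0548,0,-0.003,0,0,6.26],
    [0.0854,-0.0545,0.006,-0.003,0,0,6.26],
    [0.0854,-0.0535,0.0119,-0.003,0,0,6.26],
    [0.0854,-0.0519,0.0176,-0.003,0,0,6.26],
  ],
)

```text
time_s: 1.4
ee_pos: [480.7, 68.5, 261.3]
tool_rot: [-2.038, -2.39, 0.0]
force: [0.6, 1.4, -0.3]
grip_width: 85.3
```

>>> step_arm(
  increments=[
    [0.0,-0.0319,-0.0108,0.007,0,0,9.39],
    [0.0,-0.0332,-0.0054,0.007,0,0,9.39],
    [0.0,-0.0337,0,0.007,0,0,9.39],
    [0.0,-0.0332,0.0055,0.007,0,0,9.39],
    [0.0,-0.0318,0.0109,0.007,0,0,9.39],
    [0.0,-0.0296,0.0159,0.007,0,0,9.39],
    [0.0,-0.0266,0.0205,0.007,0,0,9.39],
    [0.0,-0.0229,0.0246,0.007,0,0,9.39],
    [0.0,-0.0186,0.028,0.007,0,0,9.39],
    [0.0,-0.0138,0.0307,0.007,0,0,9.39],
  ],
)

```text
time_s: 2.65
ee_pos: [424.7, -262.7, 190.9]
tool_rot: [-3.138, -0.14, 0.0]
force: [-0.5, -0.7, 0.3]
grip_width: -0.2
```

Run:
```python
from h import *
s=bot.state();print(s["ee_pos"],s["tool_rot"],s["joint_pos"].round(2),s["force"],s["time_s"],s["grip_width"])
im=viewer.camera("wrist");cv2.imwrite("pics/w1.png",im)
import pickle;pickle.dump(viewer.camera_params("wrist"),open("w1.pkl","wb"))
```

```text
[ 424.73718282 -262.73534016  190.92675987] [-3.13817492e+00 -1.39573049e-01  3.83233568e-04] [-0.79  0.33  1.5   0.    1.31  0.69] [-0.47038543 -0.74476501  0.28212013] 2.65 -0.21612561462503063
```

View pics/w1.png

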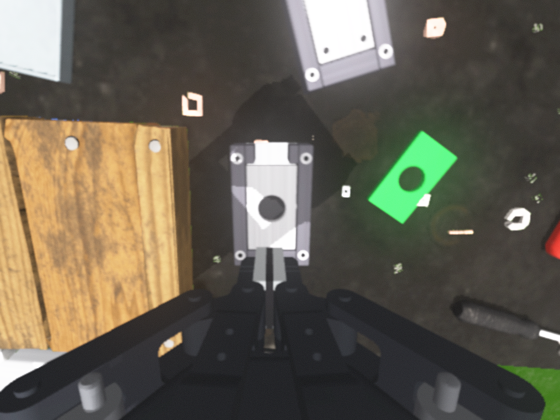

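The wrist view shows the bored nest upright in the picture, with screws at (238,158), (307,158), (239,255) and (302,255), the hole at (271,207) and the notch at the top. The board's edge at column 190 leaves clearance.

Run:
```python
from h import *
import pickle
P=pickle.load(open("w1.pkl","rb"))
q=ray(0,[(238,158),(307,158),(239,255),(302,255),(271,207)],36,P);print(q.round(1),q[:4].mean(0))
v=q[0]+q[1]-q[2]-q[3];print(np.degrees(np.arctan2(v[1],v[0])))
print("board edge z40",ray(0,[(190,160),(190,250)],40,P))
```

```text
[[ 458.9 -234.    36. ]
 [ 464.2 -301.4   36. ]
 [ 355.4 -240.3   36. ]
 [ 360.7 -307.9   36. ]
 [ 411.7 -270.3   36. ]] [ 409.80994497 -270.89398523   36.        ]
3.5434566942295347
board edge z40 [[ 453.7721542  -188.06186613   40.        ]
 [ 358.94527707 -188.60313573   40.        ]]
```

>>> step_arm(
  increments=[
    [0,0.005,0.0014,0.035,0,0,0],
    [0,0.005,0.0014,0.035,0,0,0],
    [0,0.005,0.0014,0.035,0,0,0],
    [0,0,0,0.03,0,0,0],
    [0,0,0,0.01,0,0,0],
    [0,0,0,0,0,0,0],
  ],
)

```text
time_s: 3.45
ee_pos: [440.5, -264.5, 46.4]
tool_rot: [-3.138, -0.149, 0.0]
force: [-0.2, 1.0, 0.9]
grip_width: -0.1
```

>>> step_arm(
  increments=[
    [0,0,0,0.004,0,0,0],
    [0,0,0,0.003,0,0,0],
    [0,0,0,0.002,0,0,0],
    [0,0,0,0.002,0,0,0],
    [0,0,0,0,0,0,0],
  ],
)

```text
time_s: 4.08
ee_pos: [440.7, -264.6, 35.5]
tool_rot: [3.138, 0.148, 0.001]
force: [1.3, -0.3, 1.5]
grip_width: 0.1
```

>>> step_arm(
  increments=[
    [0,0,0,0.002,0,0,0],
    [0,0,0,0.002,0,0,0],
    [0,0,0,0.002,0,0,0],
    [0,0,0,0.001,0,0,0],
    [0,0,0,0,0,0,0],
  ],
)

```text
time_s: 4.7
ee_pos: [441.8, -264.7, 28.9]
tool_rot: [3.137, 0.148, 0.005]
force: [6.7, 1.7, 4.8]
grip_width: 0.0
```

>>> step_arm(
  increments=[
    [0,0,0,0.0015,0,0,0],
    [0,0,0,0.0015,0,0,0],
    [0,0,0,0.001,0,0,0],
    [0,0,0,0,0,0,0],
  ],
)

```text
time_s: 5.2
ee_pos: [442.1, -264.8, 26.0]
tool_rot: [3.136, 0.148, 0.007]
force: [4.6, 4.9, 17.1]
grip_width: 0.2
```

The force has risen to 17 N at z=26, so the plate is at its stop (about 25 mm expected). I back off and look.

>>> step_arm(
  increments=[
    [0,0,0,-0.002,0,0,0],
    [0,0,0,-0.02,0,0,0],
    [0,-0.025,0,-0.05,0,0,0],
    [0.066,-0.03,0,-0.05,0,0,0],
    [0.066,-0.025,0,-0.02,0,0,0],
    [0.066,0,0,0,0,0,0],
  ],
)

```text
time_s: 5.95
ee_pos: [360.1, -272.4, 167.4]
tool_rot: [3.136, 0.145, 0.002]
force: [0.4, 0.5, -0.3]
grip_width: 54.4
```

Run:
```python
from h import *
p,r=now();print(p,bot.state()["force"],bot.state()["grip_width"])
im=viewer.camera("wrist");cv2.imwrite("pics/w2.png",im)
import pickle;pickle.dump(viewer.camera_params("wrist"),open("w2.pkl","wb"))
b=viewer.camera("side");c=cv2.resize(b[165:235,200:380],None,fx=3,fy=3,interpolation=cv2.INTER_CUBIC)
cv2.imwrite("pics/m2.png",np.vstack([cv2.copyMakeBorder(im[60:420],0,0,0,0,0),np.pad(c,((0,0),(0,20),(0,0)))[:240]]) )
```

```text
[ 360.0698047  -272.44522014  167.36159101] [ 0.36760069  0.5292472  -0.27185552] 54.40204177601615
```

View pics/m2.png

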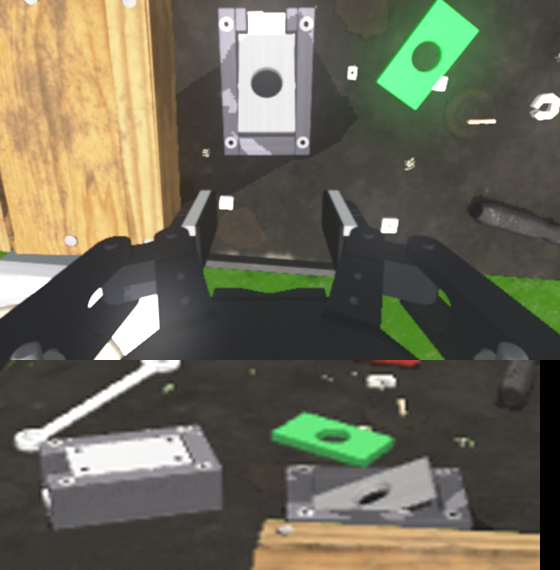

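The bored plate is tipped up and stays (side crop), and the cover plate is undisturbed. In the wrist crop the nest screws are at (226,83), (307,84), (231,203) and (303,203) in full-picture pixels.

Run:
```python
from h import *
import pickle
P=pickle.load(open("w2.pkl","rb"))
q=ray(0,[(226,83),(307,84),(231,203),(303,203)],36,P);print(q.round(1),q.mean(0))
v=q[0]+q[1]-q[2]-q[3];print(np.degrees(np.arctan2(v[1],v[0])))
p,r=now();print(bot.state()["grip_width"])
T=np.array(P["T"]);K=np.array(P["intrinsics"])
for d in(0,5,10):
  for x in(11,0,-11):
    w=p+r.apply([[x,-27.2,-d],[x,27.2,-d]]);c=(w-T[:3,3])@T[:3,:3];print(d,x,(K@np.c_[c[:,0],-c[:,1],-c[:,2]].T/-c[:,2])[:2].T.round().tolist())
```

```text
[[ 459.7 -227.7   36. ]
 [ 465.2 -295.9   36. ]
 [ 355.4 -237.9   36. ]
 [ 361.6 -305.4   36. ]] [ 410.49370941 -266.73938193   36.        ]
5.414720496198983
65.70040140239955
0 11 [[213.0, 243.0], [319.0, 243.0]]
0 0 [[214.0, 263.0], [319.0, 263.0]]
0 -11 [[216.0, 282.0], [318.0, 281.0]]
5 11 [[212.0, 247.0], [321.0, 247.0]]
5 0 [[213.0, 267.0], [320.0, 267.0]]
5 -11 [[214.0, 287.0], [319.0, 286.0]]
10 11 [[210.0, 251.0], [323.0, 251.0]]
10 0 [[211.0, 272.0], [322.0, 272.0]]
10 -11 [[212.0, 292.0], [321.0, 292.0]]
```

>>> step_arm(
  increments=[
    [0.064,0.0157,-0.0013,0.03,0,0,0],
    [0.064,0,0,0.04,0,0,0],
    [0.064,0,0,0.035,0,0,0],
    [0.064,0,0,0.01,0,0,0],
    [0.064,0,0,0,0,0,0],
  ],
)

```text
time_s: 6.68
ee_pos: [376.5, -269.0, 50.9]
tool_rot: [-3.137, -0.149, 0.001]
force: [-0.5, -0.0, 0.2]
grip_width: 63.9
```

Run:
```python
from h import *
p,r=now();print(p,bot.state()["force"],bot.state()["grip_width"])
im=viewer.camera("wrist");b=viewer.camera("side")
c=cv2.resize(b[165:235,260:380],None,fx=4.66,fy=4.66,interpolation=cv2.INTER_CUBIC)[:,:560]
print(c.shape);cv2.imwrite("pics/m3.png",np.vstack([cv2.resize(im[120:260,120:400],(560,280)),np.pad(c,((0,0),(0,560-c.shape[1]),(0,0)))[:320]]))
```

```text
[ 376.53865096 -269.03666378   50.87494891] [-0.52858968 -0.02165855  0.16951572] 63.88710065198226
(326, 559, 3)
```

View pics/m3.png

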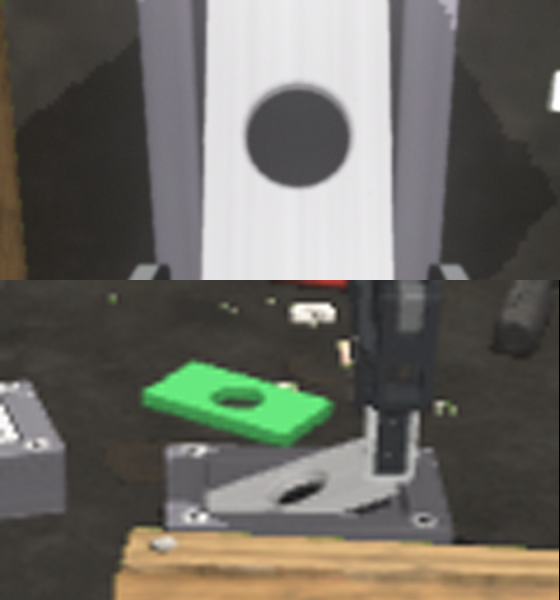

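The fingers straddle the raised end. They are centred within about 1 mm: tips at crop columns 168 and 432, plate edges at 202 and 394.

>>> step_arm(
  increments=[
    [0.064,-0.001,0,0.007,0,0,0],
    [0.064,0,0,0.005,0,0,0],
    [0.064,0,0,0.002,0,0,0],
    [0.064,0,0,0,0,0,0],
  ],
)

```text
time_s: 7.28
ee_pos: [375.2, -269.3, 37.2]
tool_rot: [-3.138, -0.148, 0.0]
force: [-0.3, 0.8, 1.0]
grip_width: 64.0
```

>>> step_arm(
  increments=[
    [0.056,0,0,0,0,0,0],
    [0.05,0,0,0,0,0,0],
    [0.046,0,0,0,0,0,0],
    [0.042,0,0,0,0,0,0],
    [0.042,0,0,0,0,0,0],
    [0.042,0,0,0,0,0,0],
  ],
  grip_force=70,
)

```text
time_s: 8.02
ee_pos: [375.3, -269.4, 37.5]
tool_rot: [3.138, 0.148, 0.0]
force: [-1.6, 1.0, 5.8]
grip_width: 47.6
```

>>> step_arm(
  increments=[
    [0.042,0,0,-0.002,0,0,0],
    [0.042,0,0,-0.004,0,0,0],
    [0.042,0,0,-0.008,0,0,0],
    [0.042,0,0,-0.015,0,0,0],
    [0.042,0,0,-0.02,0,0,0],
    [0.042,0,0,0,0,0,0],
  ],
)

```text
time_s: 8.78
ee_pos: [375.7, -269.8, 87.5]
tool_rot: [3.136, 0.148, 0.003]
force: [-0.0, 0.8, -2.7]
grip_width: 47.1
```

Run:
```python
from h import *
p,r=now();print(p,bot.state()["force"],bot.state()["grip_width"])
im=viewer.camera("wrist");b=viewer.camera("side")
c=cv2.resize(b[135:235,260:380],None,fx=3.2,fy=3.2,interpolation=cv2.INTER_CUBIC)[:,:560]
cv2.imwrite("pics/m4.png",np.vstack([cv2.resize(im[120:260,120:400],(560,280)),np.pad(c,((0,0),(0,560-c.shape[1]),(0,0)))[:320]]))
```

```text
[ 375.73019254 -269.81611299   87.49110932] [-0.0483027   0.81169111 -2.70512911] 47.14136359279031
```

View pics/m4.png

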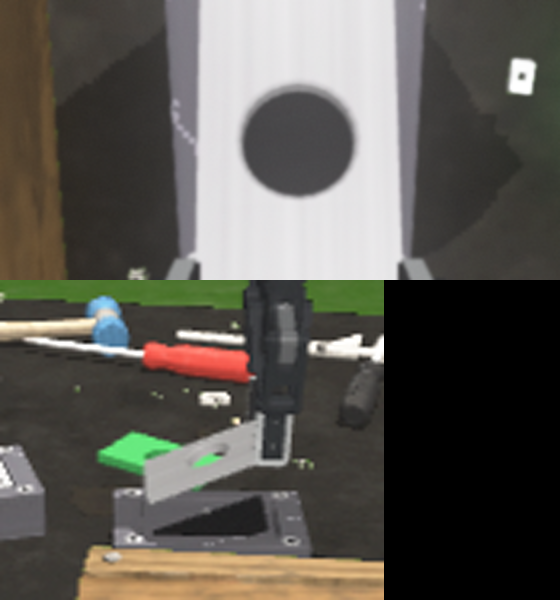

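The plate is held, tilted about 23°, and clear of the nest. Next I lift it, level it by tilting the tool, and carry it to the tray.

Run:
```python
from h import *
p,r=now()
t=down(-7)*R.from_rotvec([0,20,0],degrees=True)
rows((376,-270,200),r,[((568,57,150),t,12)],0.042)
print(ray("side",[(181,260),(262,266),(208,365),(117,345)],20).round())
```

```text
[0.042, 0.0185, -0.0256, 0.0042, -0.18, 1.66, 1.02],
[0.042, 0.0179, -0.026, 0.0046, -0.18, 1.66, 1.02],
[0.042, 0.0173, -0.0263, 0.005, -0.18, 1.66, 1.02],
[0.042, 0.0167, -0.0266, 0.0055, -0.18, 1.66, 1.02],
[0.042, 0.016, -0.0269, 0.0058, -0.18, 1.66, 1.02],
[0.042, 0.0154, -0.0272, 0.0062, -0.18, 1.66, 1.02],
[0.042, 0.0147, -0.0275, 0.0066, -0.18, 1.66, 1.02],
[0.042, 0.014, -0.0278, 0.0069, -0.18, 1.66, 1.02],
[0.042, 0.0133, -0.0281, 0.0072, -0.18, 1.66, 1.02],
[0.042, 0.0126, -0.0283, 0.0075, -0.18, 1.66, 1.02],
[0.042, 0.0119, -0.0285, 0.0077, -0.18, 1.66, 1.02],
[0.042, 0.0111, -0.0288, 0.008, -0.18, 1.66, 1.02],
[[666. -58.  20.]
 [516. -58.  20.]
 [550. 172.  20.]
 [686. 154.  20.]]
```

>>> step_arm(
  increments=[
    [0.042,0,0,-0.025,0,0,0],
    [0.042,0,0,-0.035,0,0,0],
    [0.042,0,0,-0.035,0,0,0],
    [0.042,0,0,-0.0175,0,0,0],
  ],
)

```text
time_s: 9.38
ee_pos: [375.4, -269.4, 199.6]
tool_rot: [3.138, 0.148, 0.001]
force: [-0.6, -0.5, -1.8]
grip_width: 47.6
```

>>> step_arm(
  increments=[
    [0.042,0.0185,-0.0256,0.0042,-0.18,1.66,1.02],
    [0.042,0.0179,-0.026,0.0046,-0.18,1.66,1.02],
    [0.042,0.0173,-0.0263,0.005,-0.18,1.66,1.02],
    [0.042,0.0167,-0.0266,0.0055,-0.18,1.66,1.02],
    [0.042,0.016,-0.0269,0.0058,-0.18,1.66,1.02],
    [0.042,0.0154,-0.0272,0.0062,-0.18,1.66,1.02],
    [0.042,0.0147,-0.0275,0.0066,-0.18,1.66,1.02],
    [0.042,0.014,-0.0278,0.0069,-0.18,1.66,1.02],
  ],
)

```text
time_s: 10.38
ee_pos: [503.2, -50.3, 164.3]
tool_rot: [3.106, -0.077, 0.361]
force: [1.0, 0.9, -1.9]
grip_width: 47.4
```

>>> step_arm(
  increments=[
    [0.042,0.0133,-0.0281,0.0072,-0.18,1.66,1.02],
    [0.042,0.0126,-0.0283,0.0075,-0.18,1.66,1.02],
    [0.042,0.0119,-0.0285,0.0077,-0.18,1.66,1.02],
    [0.042,0.0111,-0.0288,0.008,-0.18,1.66,1.02],
    [0.042,0,0,0,0,0,0],
  ],
)

```text
time_s: 11.0
ee_pos: [566.7, 59.3, 147.1]
tool_rot: [3.069, -0.183, 0.536]
force: [-0.9, -0.2, -2.5]
grip_width: 47.8
```

Run:
```python
from h import *
p,r=now();print(p,bot.state()["force"],r.as_matrix().round(3))
im=viewer.camera("wrist");b=viewer.camera("side")
cv2.imwrite("pics/m5.png",np.hstack([cv2.resize(im,(400,300)),cv2.resize(b[80:380,60:460],(400,300))]))
rows(p,r,[(p+[0,0,-10],r,1)],0.042)
```

```text
[566.70571172  59.34661679 147.06802152] [-0.8580098  -0.18170037 -2.4791792 ] [[ 0.934 -0.119  0.337]
 [-0.112 -0.993 -0.04 ]
 [ 0.339 -0.    -0.941]]
[0.042, -0.0034, 0.0, 0.0094, 0.0, 0.0, 0.0],
```

View pics/m5.png

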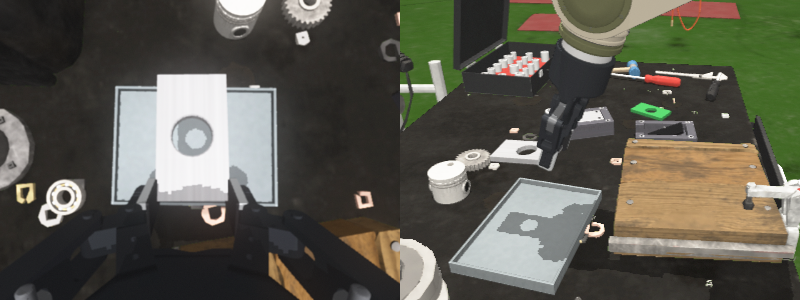

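The plate is level and centred over the tray. I lower it.

>>> step_arm(
  increments=[
    [0.042,-0.0085,0,0.0235,0,0,0],
    [0.042,-0.0085,0,0.0235,0,0,0],
    [0.042,-0.0085,0,0.0235,0,0,0],
    [0.042,-0.0085,0,0.0235,0,0,0],
    [0.042,-0.0051,0,0.0141,0,0,0],
    [0.042,-0.0017,0,0.0047,0,0,0],
    [0.042,0,0,0,0,0,0],
  ],
)

```text
time_s: 11.98
ee_pos: [567.4, 57.2, 29.0]
tool_rot: [3.067, -0.188, 0.541]
force: [-0.1, 0.1, -2.1]
grip_width: 47.2
```

>>> step_arm(
  increments=[
    [0.042,-0.001,0,0.0028,0,0,0],
    [0.042,-0.0007,0,0.0019,0,0,0],
    [0.042,0,0,0,0,0,0],
  ],
)

```text
time_s: 12.35
ee_pos: [567.4, 57.7, 23.9]
tool_rot: [3.068, -0.186, 0.541]
force: [0.1, 0.6, -2.1]
grip_width: 47.6
```

>>> step_arm(
  increments=[
    [0.042,-0.0007,0,0.0019,0,0,0],
    [0.042,-0.0007,0,0.0019,0,0,0],
    [0.042,-0.0007,0,0.0019,0,0,0],
    [0.042,0,0,0,0,0,0],
  ],
)

```text
time_s: 12.85
ee_pos: [567.3, 57.7, 17.6]
tool_rot: [3.068, -0.187, 0.54]
force: [-0.2, -0.7, -1.2]
grip_width: 47.2
```

>>> step_arm(
  increments=[
    [0.042,-0.0007,0,0.0019,0,0,0],
    [0.042,0,0,0,0,0,0],
  ],
)

```text
time_s: 13.1
ee_pos: [567.3, 57.7, 15.6]
tool_rot: [3.068, -0.187, 0.541]
force: [0.4, 1.0, -1.9]
grip_width: 47.4
```

>>> step_arm(
  increments=[
    [0.042,-0.0005,0,0.0014,0,0,0],
    [0.042,0,0,0,0,0,0],
  ],
)

```text
time_s: 13.35
ee_pos: [567.4, 57.7, 14.2]
tool_rot: [3.068, -0.186, 0.541]
force: [-0.1, -1.0, -2.3]
grip_width: 47.6
```

>>> step_arm(
  increments=[
    [0.042,-0.0005,0,0.0014,0,0,0],
    [0.042,0,0,0,0,0,0],
  ],
)

```text
time_s: 13.6
ee_pos: [567.3, 57.7, 12.6]
tool_rot: [3.068, -0.187, 0.54]
force: [0.4, -0.0, -1.8]
grip_width: 47.6
```

>>> step_arm(
  increments=[
    [0.042,-0.0005,0,0.0014,0,0,0],
    [0.042,0,0,0,0,0,0],
  ],
)

```text
time_s: 13.85
ee_pos: [567.4, 57.7, 11.2]
tool_rot: [3.068, -0.187, 0.54]
force: [-0.5, -0.0, -1.8]
grip_width: 47.8
```

>>> step_arm(
  increments=[
    [0.042,-0.0005,0,0.0014,0,0,0],
    [0.042,0,0,0,0,0,0],
  ],
)

```text
time_s: 14.1
ee_pos: [567.6, 57.7, 10.3]
tool_rot: [3.067, -0.186, 0.542]
force: [-2.2, -0.5, 3.3]
grip_width: 47.9
```

>>> step_arm(
  increments=[
    [0.042,-0.0004,0,0.001,0,0,0],
    [0.042,0,0,0,0,0,0],
  ],
)

```text
time_s: 14.35
ee_pos: [567.7, 57.7, 10.0]
tool_rot: [3.067, -0.186, 0.544]
force: [-6.7, 0.5, 14.0]
grip_width: 47.5
```

>>> step_arm(
  increments=[
    [0.042,-0.0004,0,0.001,0,0,0],
    [0.042,0,0,0,0,0,0],
  ],
)

```text
time_s: 14.6
ee_pos: [567.7, 57.7, 9.8]
tool_rot: [3.066, -0.186, 0.546]
force: [-10.7, -1.0, 23.7]
grip_width: 47.6
```

Floor contact. I relieve the load by about 1.5 mm, then open gently.

>>> step_arm(
  increments=[
    [0.042,0.0005,0,-0.0014,0,0,0],
    [0.046,0,0,0,0,0,0],
    [0.049,0,0,0,0,0,0],
    [0.052,0,0,0,0,0,0],
    [0.058,0,0,0,0,0,0],
    [0.066,0,0,0,0,0,0],
    [0.068,0,0,0,0,0,0],
  ],
  grip_force=20,
)

```text
time_s: 15.48
ee_pos: [567.3, 57.7, 9.0]
tool_rot: [3.068, -0.187, 0.541]
force: [-0.3, -0.4, 0.1]
grip_width: 67.8
```

>>> step_arm(
  increments=[
    [0.068,0,0,-0.01,0,0,0],
    [0.068,0,0,-0.03,0,0,0],
    [0.068,0,0,-0.05,0,0,0],
    [0.068,0,0,-0.05,0,0,0],
    [0.068,0,0,-0.03,0,0,0],
    [0.068,0,0,0,0,0,0],
  ],
)

```text
time_s: 16.23
ee_pos: [509.7, 64.9, 171.4]
tool_rot: [3.066, -0.186, 0.548]
force: [-0.1, -0.3, 0.2]
grip_width: 67.7
```

Run:
```python
from h import *
p,r=now();print(p,bot.state()["force"],bot.state()["time_s"])
im=viewer.camera("wrist");P=viewer.camera_params("wrist");b=viewer.camera("side")
cv2.imwrite("pics/m6.png",np.hstack([cv2.resize(im,(400,300)),cv2.resize(b[80:380,60:460],(400,300))]))
```

```text
[509.72131064  64.89074663 171.4470123 ] [-0.14187353 -0.28604902  0.18987882] 16.225
```

View pics/m6.png

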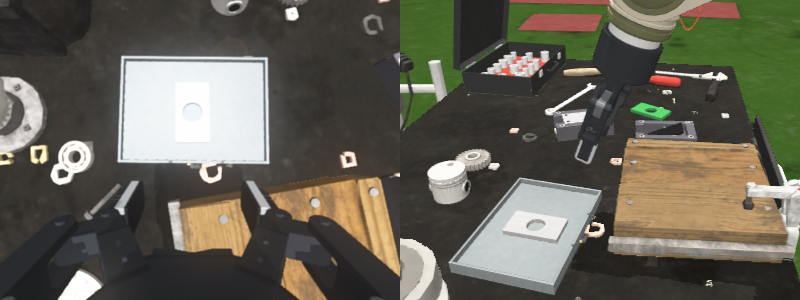

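The plate lies flat near the middle of the tray (hole at (193,112), tray about (118–268, 57–163) in the left half). The arm is clear with zero force. I hand in.

```bash
python3 -c "
from workcell import job
print(job.close_job())"
```

```text
the job is handed in; nothing more can be done
None
```

The bored plate is out of its nest and lying in the tray, and I handed the job in at about 16 s of the 40 s. The hand-in gives no verdict.

- **Tipping:** I pressed the plate down at the notched end with closed fingers. The force had risen to about 17 N when I stopped, above the suggested 3 to 6 N, which I took as the plate reaching its stop at z = 26 mm. The side view showed it stayed tipped after I backed off, but I did not measure the angle.
- **Carrying and placing:** I gripped the raised end at 70 N, levelled the plate by tilting the tool about 20°, and lowered it until it touched the tray floor. I pressed slightly to 24 N, backed off about 1.5 mm and released it.
- **Last checks:** The final wrist and side pictures show the plate flat near the tray's centre, and the force on the tool was about zero with the arm clear. The cover plate looked undisturbed after the pressing. In the last picture the arm partly hid its nest, which I never went near.
- **Disagreements:** The gripper read about 47.5 mm on the 50 mm plate, but the grip held throughout. The first estimates of the nest's centre differed by about 6 mm in y between cameras, and a second close look settled it before the grasp.

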